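Fit the fermentation lock to the oak cask

ROBOT

A 6-joint arm with a two-finger parallel gripper is mounted at the origin on a cart in front of the work surface, level with it; the furniture and walls round the work are solid. World frame = base frame: x ahead of the robot, y to its left, z up, the work surface at z = 0. Lengths are in mm, angles in degrees, forces in N, time in s.
With the tool pointing down it reaches from about 300 to 825 mm from the base axis. Payload 5.4 kg.
Tool frame: the origin (TCP) lies midway between the tips of the shut fingers; the grasp point (between the pads) lies 19 mm behind it; z points along the fingers, y is the line along which they close (so a half turn about z gives the same grasp; the last joint's range is limited). The gripper opens to 92 mm and grips with 3 to 60 N. Pads are 20 mm wide; open, the fingers measure 128 mm over their backs; the gripper's body (75 mm by 189 mm) begins 69 mm behind the grasp point.
Start: joints at [-75.178, 9.076, 91.501, -0, 79.423, -12.038], TCP at [259.769, -512.958, 184.701] pointing down, gripper open.
Joint ranges: [-166.64, 166.64], [-54.1, 131.32], [10.49, 154.53], [-73.88, 253.88], [9.74, 151.15], [-171.62, 171.62]. Speed limits (degrees/s): [147.25, 147.25, 180, 180, 180, 180].

INTERFACE

Orientations are given as [roll, pitch, yaw] about the fixed x, y, z axes, in that order (R = Rz(yaw) Ry(pitch) Rx(roll)).
In Python, from workcell import r gives the robot as it stands. The module is installed in compiled form; this text tells all that it offers.
- The arm moves only by the shell command python3 -m handwheel 'ROWS' [OPENING] [FORCE]. ROWS is JSON, a list of rows, each a list of 4 numbers: the shift along the tool's x, y, z in mm, then the turn about the tool's z in degrees. In form: [[tx, ty, tz, spin], ...]. A call has 1 to 5 rows; each row shifts and turns the commanded pose from where the row before left it, along the tool's axes as they then stand; what a row does not reach is not made up. A row lasts 1/8 s, in which the tool goes at most 62.5 mm and 10.7 degrees, less where a joint would pass 70% of its speed; a pose out of reach is approached as far as the arm can. A call with a gripper value outside its range is refused whole. OPENING is the finger opening in mm, from 0 to 91.9, set as the call begins (- or left out, the last holds). The fingers move at their own pace and stop on an object; FORCE is the grip in N (left out, the last holds). Time passes only in rows, so rows that do not move let the fingers close. It gives the time, the measured TCP pose, the force, the opening and the grip force at its end, in the units of the state.
- r.state(): the state, without advancing time (a new reading comes with each control period).
- r.snapshot(name): name is "side" or "top" or "wrist"; returns a dict with "frame" (420x560x3 uint8, blue, green, red), "z_map" (420x560 float32, mm along the optical axis (not along the pixel's ray), 0 where there is no reading), "fx", "fy", "cx", "cy" (pixels), "origin" and "rotation" of the camera in the world. Camera axes: x right, y down, z forward; pixel columns grow to the right and rows downward; lengths in mm; the calibration is good to about 2 mm. A picture is of the moment at which its call begins.
- r.finish_job(): hands the job in; it is judged then, once.
The state is a dict: "t": time; "joints": joint angles; "joint_velocities": joint speeds; "tau": joint torques, N m; "position": TCP position; "tcp_rot": TCP orientation; "force": force on the tool from outside, world axes, zero at the start; "moment": the same for the moment, N m; "opening": finger opening in mm; "grasp_force": force on a finger pad.
Only numpy, scipy, OpenCV 4.12 (cv2) and the standard library are available. Lean on these libraries where they do the work, as an engineer would, in place of code of your own. Each camera call takes 0.05 s, during which the arm holds its last target. There are 200 camera calls.

TASK

Fit the fermentation lock to the little oak cask, building it up on the cask from the bottom, one part at a time: the bored rubber bung (the one with a hole through it, not the solid one) into the bunghole until its flange sits on the steel rim, then the lock's foot into the bung, then the bell over the tube inside the lock, and last the vented cover on the lock's rim. Set the stoneware parts down without dropping them, every part upright, centred and fully seated, and leave the solid bung, the candle and the small bottle where they stand.

Things in the scene. Friction and masses are not known exactly. Their poses are not given: they have to be found in the camera images.
- cask: small oak cask lying on a dark wooden cradle, 190 mm long and 156 mm in diameter, with dark steel hoops; fixed. Its long axis is its own y axis; origin under its centre, on the table. The wood of its crown is 172 mm above the table.
- bunghole (a point): centre of the mouth of the cask's bunghole, level with the top of its steel rim, 184 mm above the table. The hole is vertical: a plain steel tube of inner diameter 51 mm, outer diameter 58 mm, standing 12 mm out of the wood, more than 32 mm deep; z up.
- bung: bored dark rubber bung, a hole right through it, 40 mm tall; origin at the centre of its underside, z up. Body tapers from 40 mm diameter (foot) to 47 at height 28; above that a flange 62 in diameter, 12 thick: grip across it. Bore 30 mm (foot) to 37 at height 28, 39 through the flange. Seated, the flange rests on the steel rim: origin 28 mm below the hole's mouth.
- solid_bung: solid bung of the same rubber and outline, without a hole (top closed). Origin: centre of its underside. Not wanted; leave it alone.
- lock: white stoneware cup on a tapered foot, 66 mm tall; origin at the centre of the foot's underside, z up. Foot 25 mm diameter, 32 at height 24. Cup from height 24 up, underside 44 across, outside 54 from height 31 (grip here), inside 46, floor at height 31, in it an upright tube, 14 in diameter, top at 59. Seated, the cup's underside rests on the bung's top: origin 16 mm above the bung's.
- bell: white stoneware bell: inverted cup with a knob, 57 mm tall; origin at the centre of its open mouth, on which it stands, z up. Cup 34 mm in diameter and height, inside 26 in diameter, 30 high; knob 16 in diameter at heights 42 to 55 on a 12 mm neck: grip the knob. Seated, it stands on the lock's floor round the tube: origin 31 mm above the lock's; knob 22 mm above the lock's rim.
- cover: white stoneware cover: dome (54 mm, dark vent dots) on a flared skirt, 60 mm tall; origin at the centre of its lower edge, z up. Skirt 70 mm outside, 64 inside at the edge, 60 at height 9, where a shoulder sits on the lock's rim. Dome top at 42, hollow to 38; knob 20 in diameter at heights 49 to 57 on a 14 mm neck: grip the knob. Seated: origin 57 mm above the lock's.
- candle: unlit white pillar candle, 64 mm in diameter and 94 mm tall, origin at the centre of its underside; leave it standing.
- small_bottle: small full wine bottle, 62 mm in diameter and 241 mm tall, origin at the centre of its underside; leave it standing.
There are look-alikes about, which are no part of the job. Leave any orange look-alike of the cover alone.

How it is judged:
By the outcome, as a careful person would: the job done as asked, in the order asked, and still so for the second after the job is handed in, with the robot touching nothing.
It also fails if it takes over 138 s, if anything falls off the work surface, if the arm or the gripper's body presses on something with over 40 N, if the wrist force passes 120 N, or if a joint passes its speed limit or range.

## Working session

There is one attempt and no reset: what is moved stays moved. The work goes in short steps, Python scripts to look and compute and a shell command to move; the robot and the scene stay as the last step left them, time stands still between calls to the robot, and variables do not carry over. Pictures are saved under pics/ and viewed, at most 19 in all, crops included, and the job is handed in when it is done.

```bash
mkdir -p pics
cat > h.py <<'E'
import numpy as np, cv2
from workcell import r
def snap(n):
    s=r.snapshot(n); s['R']=np.array(s['rotation']); s['o']=np.array(s['origin']); return s
def cloud(s):
    z=s['z_map']; v,u=np.mgrid[:z.shape[0],:z.shape[1]]
    c=np.dstack([(u-s['cx'])/s['fx']*z,(v-s['cy'])/s['fy']*z,z])
    w=c@s['R'].T+s['o']; w[z==0]=np.nan; return w
def ray(s,u,v,h):
    d=s['R']@np.array([(u-s['cx'])/s['fx'],(v-s['cy'])/s['fy'],1]); return s['o']+d*(h-s['o'][2])/d[2]
E
python3 - <<'E'
from h import *
print(r.state())
for n in('top','side'):
    s=snap(n); cv2.imwrite(f'pics/{n}.png',s['frame']); print(n,s['o'],s['R'].round(3).tolist(),s['fx'],s['cx'],s['cy'])
    np.save(n,cloud(s))
E
```

```text
{'t': 0.0, 'joints': array([-7.51774448e+01,  9.11184573e+00,  9.15704787e+01, -8.18243739e-04,
        7.94224672e+01, -1.20388367e+01]), 'joint_velocities': array([-0.00623852, -0.08152899, -0.08968748, -0.02915256,  0.10342292,
        0.02090568]), 'tau': array([-5.92649230e-04, -3.85574341e+01, -3.22106302e+01,  7.01712957e-02,
        3.79319221e-02, -1.20725258e-04]), 'position': array([ 259.5978588 , -512.31666902,  183.74166745]), 'tcp_rot': array([-1.79897345e+02, -2.10704867e-02,  2.68615240e+01]), 'force': array([ 0.63014315, -0.73501044, -0.18625231]), 'moment': array([0.00994826, 0.00708831, 0.03049008]), 'grasp_force': 0.0, 'opening': 91.92975849450067}
top [-556.65509232   26.2327248  1551.32984897] [-141.684, 0.049, -98.395] 525.1317176504191 282.5053735801931 218.7696405478708Traceback (most recent call last):
  File "<stdin>", line 5, in <module>
  File "h.py", line 8, in cloud
    w=c@s['R'].T+s['o']; w[z==0]=np.nan; return w
      ~~~~~~~~~~^~~~~~~
ValueError: operands could not be broadcast together with shapes (420,560) (3,)
```

View pics/top.png

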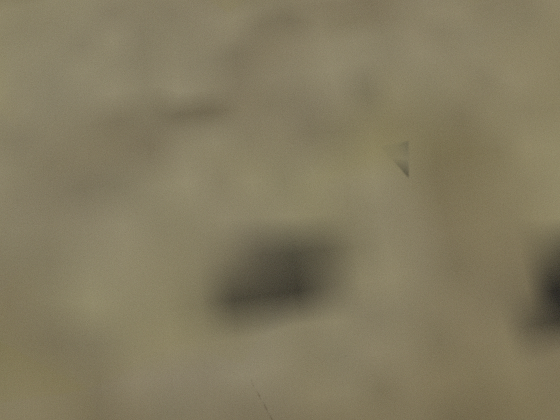

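The top picture shows only a blurred surface with a dark patch at about (280,280), and no objects. The rotation comes as roll/pitch/yaw, so I'll convert it to a matrix.

```bash
sed -i "s/s\['R'\]=np.array(s\['rotation'\])/s['R']=Rot.from_euler('xyz',s['rotation'],degrees=True).as_matrix()/; 1a from scipy.spatial.transform import Rotation as Rot" h.py
python3 - <<'E'
from h import *
for n in('top','side','wrist'):
    s=snap(n); cv2.imwrite(f'pics/{n}1.png',s['frame']); print(n,s['o'],s['R'].round(3).tolist(),s['fx'],s['cx'],s['cy'])
    w=cloud(s);np.save(n,w); print(np.nanpercentile(w.reshape(-1,3),[5,50,95],axis=0), (s['z_map']==0).mean())
E
```

```text
top [-556.65509232   26.2327248  1551.32984897] [[-0.146, -0.776, 0.613], [-0.989, 0.115, -0.09], [-0.001, -0.62, -0.785]] 525.1317176504191 282.5053735801931 218.7696405478708
[[-471.35387954 -131.58017198 1301.66213145]
 [-387.21497743    2.86028493 1343.37754614]
 [-283.99497778  126.53622206 1386.42522053]] 0.00415391156462585
side [ -137.22885234 -1121.81583962  1009.71784793] [[0.821, -0.341, 0.458], [-0.57, -0.477, 0.669], [-0.01, -0.81, -0.586]] 403.32074148840616 270.7770200074146 207.2505743994584
[[-312.50833191 -834.08972976 -745.68306333]
 [ 586.29829328   -2.67626011 -233.38614807]
 [2673.17190273 2025.19152383  568.91130618]] 0.1198639455782313
wrist [ 322.67671945 -481.62486675  383.5959347 ] [[0.451, -0.864, -0.223], [-0.893, -0.437, -0.11], [-0.002, 0.249, -0.969]] 294.4937277778977 278.3389602348418 206.8017812344218
[[ -403.50923342 -1202.93577858  -741.69983126]
 [  280.30022205  -510.82188971  -499.4518794 ]
 [  581.83788353    99.72659586   340.18182229]] 0.011785714285714287
```

View pics/side1.png

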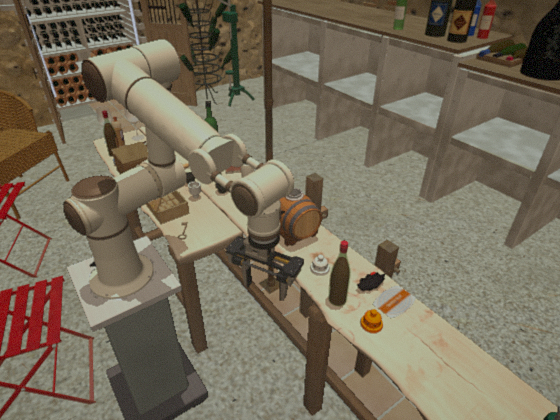

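The side view shows the cask at about (300,215), a white cover-like thing at (320,265), a bottle at (340,275) and the orange look-alike at (373,320). A second bench area is at the left behind the arm, with a cup at about (195,188). The top camera is blocked about 300 mm in front of it.

Run:
```python
from h import *
w=np.load('side.npy')
for u,v in [(300,215),(293,195),(320,262),(340,275),(343,243),(373,318),(195,190),(165,205),(182,228),(210,120),(130,155),(111,130),(130,133),(400,300),(450,400),(220,232),(187,176),(372,283)]:
    print((u,v),np.nanmedian(w[v-1:v+2,u-1:u+2].reshape(-1,3),axis=0).round())
im=cv2.imread('pics/side1.png')[85:335,85:425]
cv2.imwrite('pics/sidec.png',cv2.resize(im,None,fx=2.35,fy=2.35,interpolation=cv2.INTER_CUBIC))
```

```text
(300, 215) [ 594. -238.  148.]
(293, 195) [ 643. -128.  156.]
(320, 262) [ 574. -379.   42.]
(340, 275) [ 518. -528.  134.]
(343, 243) [ 533. -510.  240.]
(373, 318) [ 545. -652.   43.]
(195, 190) [416. 264.  53.]
(165, 205) [272. 245.  46.]
(182, 228) [281. 120.  -0.]
(210, 120) [662. 558. 207.]
(130, 155) [264. 611. 118.]
(111, 130) [263. 876. 145.]
(130, 133) [ 407. 1100.   -0.]
(400, 300) [ 700. -633.    2.]
(450, 400) [ 546. -928.   -1.]
(220, 232) [394.  12.  -0.]
(187, 176) [448. 413.  37.]
(372, 283) [ 677. -530.    4.]
```

View pics/sidec.png

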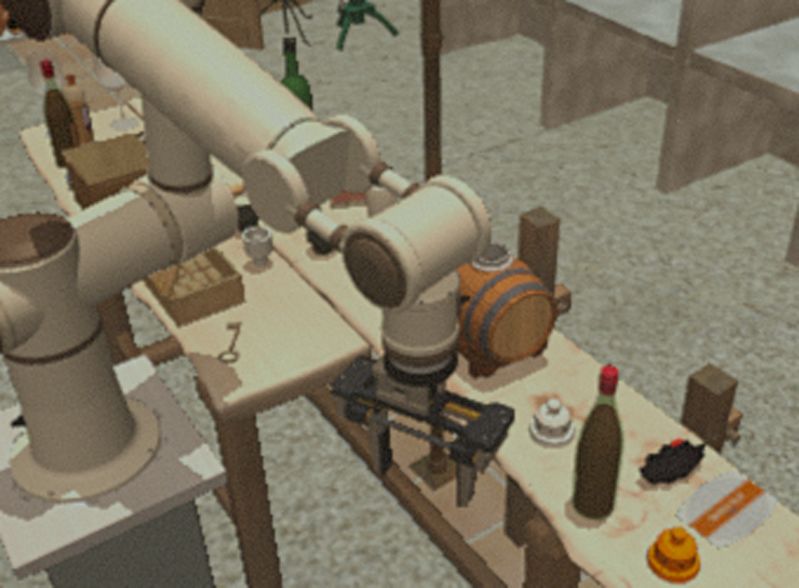

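View pics/wrist1.png

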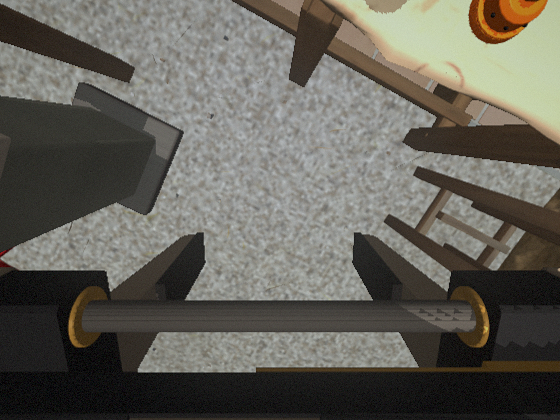

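The white cover is near (574,-379). The cask is at about x=620, y=-190, with its bunghole ring visible. There is a goblet-like cup at (416,264), and more things are hidden behind the arm. The wrist view sees mainly floor. I'll go up and over to look with the wrist camera.

```bash
python3 -m handwheel '[[0,0,-50,0],[0,0,-50,0],[0,0,-50,0],[0,0,-50,0],[52,-14,0,0]]'; python3 -m handwheel '[[52,-14,0,0],[52,-14,0,0],[52,-14,0,0],[52,-14,0,0],[52,-14,0,0]]';  python3 -m handwheel '[[52,-14,0,0],[0,0,0,0],[0,0,0,0]]'
cat >> h.py <<'E'
def look(tag):
    s=snap('wrist'); cv2.imwrite(f'pics/{tag}.png',s['frame']); w=cloud(s); np.save(tag,w); st=r.state(); print(st['t'],st['position'].round(1),st['tcp_rot'].round(1),s['o'].round()); return s,w
E
python3 - <<'E'
from h import *
look('w2')
s=snap('side'); cv2.imwrite('pics/side2.png',cv2.resize(s['frame'][85:335,85:425],None,fx=2.35,fy=2.35,interpolation=cv2.INTER_CUBIC)); np.save('side',cloud(s))
E
```

```text
t: 0.82
position: [299.0, -479.7, 389.1]
tcp_rot: [179.5, 0.1, 26.6]
force: [0.4, -0.3, -0.7]
opening: 92.2
grasp_force: 0.0
t: 1.45
position: [501.2, -295.7, 384.5]
tcp_rot: [-180.0, 0.0, 26.9]
force: [0.5, 0.3, 0.8]
opening: 91.9
grasp_force: 0.0
t: 1.82
position: [539.8, -261.4, 384.4]
tcp_rot: [-180.0, 0.0, 26.9]
force: [-0.1, -0.6, -0.3]
opening: 91.8
grasp_force: 0.0
1.875 [ 539.5 -261.9  384.6] [-180.     0.    26.8] [ 603. -230.  584.]
```

View pics/w2.png

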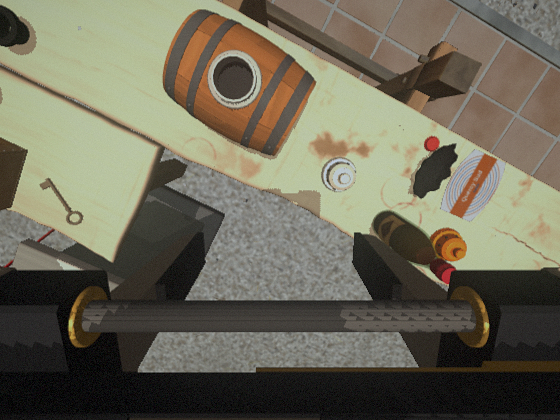

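View pics/side2.png

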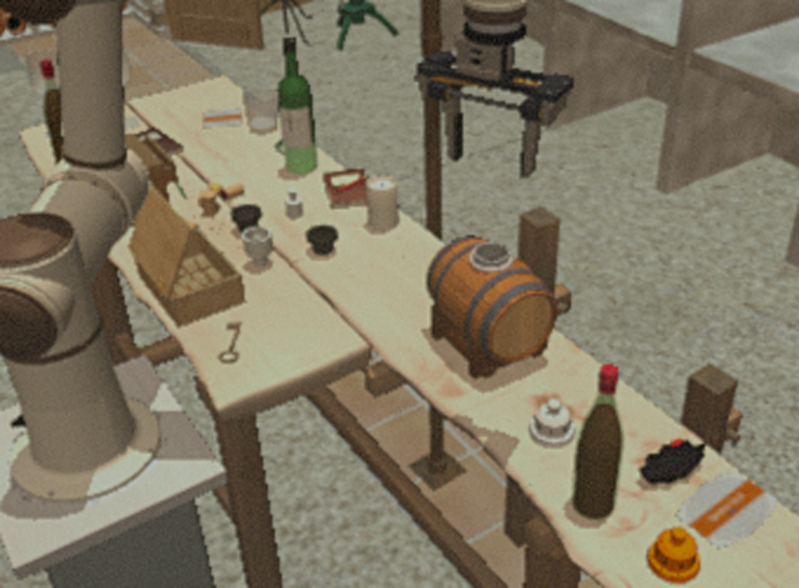

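The wrist view shows the bunghole ring at (235,79) and the cover's knob at (341,177). The side crop shows two dark bungs at (246,217) and (321,239), the lock at (257,243), the bell at (293,204) and the candle at (381,203).

```bash
cat >> h.py <<'E'
def blob(w,c,rad,z0,z1):
    m=(np.hypot(w[...,0]-c[0],w[...,1]-c[1])<rad)&(w[...,2]>z0)&(w[...,2]<z1); p=w[m]
    if len(p)<5: return None
    (x,y),R=cv2.minEnclosingCircle(p[:,:2].astype(np.float32)); 
    return dict(n=len(p),circ=(round(x,1),round(y,1),round(R,1)),mean=p.mean(0).round(1),top=np.percentile(p[:,2],[5,95]).round(1))
E
python3 - <<'E'
from h import *
w=np.load('w2.npy'); c=w[177,341]; print(c)
print('knob',blob(w,c,40,50,64)); print('cover all',blob(w,c,50,4,64))
m=w[60:110,205:270].reshape(-1,3); m=m[(m[:,2]>178)&(m[:,2]<192)]; c=m.mean(0)
print('ring',c,blob(w,c,45,181,192))
p=w[..., :2]; m=(w[...,2]>150)&(np.hypot(p[...,0]-c[0],p[...,1]-c[1])<130)
print(cv2.minAreaRect(w[m][:,:2].astype(np.float32)))
ws=np.load('side.npy')
for n,(u,v) in dict(b1=(246,212),b2=(321,232),lock=(257,236),bell=(293,198),candle=(381,185)).items():
    U,V=int(u/2.35+85),int(v/2.35+85); print(n,np.nanmedian(ws[V-1:V+2,U-1:U+2].reshape(-1,3),axis=0).round())
E
```

```text
[ 581.7442767  -366.1828       59.42359214]
knob {'n': 99, 'circ': (582.6, -372.7, 9.7), 'mean': array([ 582.7, -371.9,   59.1]), 'top': array([55.9, 61.1])}
cover all {'n': 929, 'circ': (582.7, -372.2, 33.7), 'mean': array([ 583.9, -366.1,   32.4]), 'top': array([ 8.4, 59.6])}
ring [ 629.57094756 -151.61208821  182.93121569] {'n': 423, 'circ': (635.1, -149.4, 28.9), 'mean': array([ 636.1, -148.7,  183.4]), 'top': array([181.9, 184.9])}
((625.4180908203125, -164.7269744873047), (233.26536560058594, 150.74473571777344), 58.53461837768555)
b1 [458. 418.  36.]
b2 [551. 281.  31.]
lock [428. 306.  55.]
bell [558. 408.  40.]
candle [699. 293.  82.]
```

```bash
python3 -m handwheel '[[18,-55,0,0],[18,-55,0,0],[18,-55,0,0],[18,-55,0,0],[18,-55,0,0]]' >/dev/null; python3 -m handwheel '[[18,-55,0,0],[18,-55,0,0],[18,-55,0,0],[18,-55,0,0],[18,-55,0,0]]'>/dev/null;  python3 -m handwheel '[[0,0,0,0],[0,0,0,0]]'
python3 - <<'E'
from h import *
look('w3')
E
```

```text
t: 3.42
position: [452.8, 309.6, 384.7]
tcp_rot: [180.0, 0.0, 26.8]
force: [0.2, 0.2, -0.8]
opening: 92.2
grasp_force: 0.0
3.475 [452.9 309.3 384.9] [180.   -0.   26.7] [516. 341. 584.]
```

View pics/w3.png

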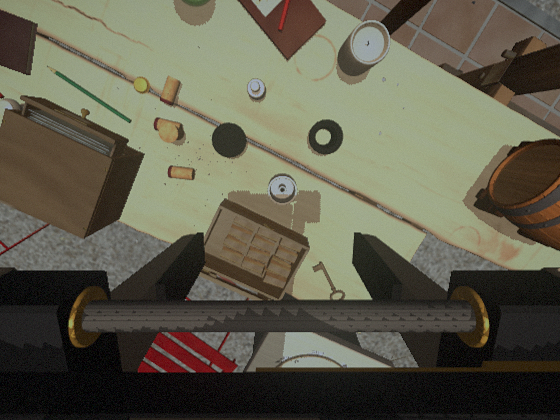

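The bored bung, with its light hole, is at (325,137) and the solid bung at (229,140). The lock is at (283,187), the bell at (256,88) and the candle at (369,43).

Run:
```python
from h import *
w=np.load('w3.npy')
for n,(u,v),z0,z1 in [('bung',(313,137),32,46),('solid',(229,140),32,46),('lock',(292,187),58,72),('bell',(256,88),45,65),('bellall',(256,88),8,65),('candle',(369,50),80,105)]:
    c=np.nanmedian(w[v-2:v+3,u-2:u+3].reshape(-1,3),axis=0); b=None
    for k in range(3):
        b=blob(w,c,45,z0,z1)
        if b: c=b['circ']
    print(n,c,b)
m=(w[...,2]>8)&(np.hypot(w[...,0]-460,w[...,1]-300)<120)
```

```text
bung (545.6, 260.2, 30.9) {'n': 592, 'circ': (545.6, 260.2, 30.9), 'mean': array([546.1, 260.7,  39. ]), 'top': array([36.8, 40.8])}
solid (461.9, 414.3, 30.9) {'n': 936, 'circ': (461.9, 414.3, 30.9), 'mean': array([462.3, 414.5,  38.8]), 'top': array([37. , 40.8])}
lock (427.4, 288.8, 26.8) {'n': 243, 'circ': (427.4, 288.8, 26.8), 'mean': array([427.2, 288.9,  64.3]), 'top': array([58.8, 66.6])}
bell (563.7, 409.6, 7.8) {'n': 79, 'circ': (563.7, 409.6, 7.8), 'mean': array([563.5, 409. ,  55.7]), 'top': array([51. , 57.9])}
bellall (563.6, 409.6, 16.4) {'n': 314, 'circ': (563.6, 409.6, 16.4), 'mean': array([562.5, 407.7,  37.6]), 'top': array([21.2, 56.9])}
candle (693.1, 276.2, 31.7) {'n': 1343, 'circ': (693.1, 276.2, 31.7), 'mean': array([694.2, 276.4,  86.7]), 'top': array([80.4, 94.2])}
```

All sizes match. Going to the bored bung. I'll also compute the cask axis, so the fingers can release across the crown.

```bash
python3 -m handwheel '[[30,43,0,0],[30.7,42.6,0,0],[0,0,60,0],[0,0,60,0],[0,0,60,0]]' >/dev/null; python3 -m handwheel '[[0,0,60,0],[0,0,60,0],[0,0,0,0],[0,0,0,0]]'
python3 - <<'E'
from h import *
w=np.load('w2.npy'); s=cv2.imread('pics/w2.png')
p=w.reshape(-1,3); d=np.hypot(p[:,0]-635,p[:,1]+149)
q=p[(p[:,2]>150)&(p[:,2]<174)&(d<120)&(d>35)]
# crest line: axis direction along which height varies least
best=min(range(0,180,2),key=lambda a:(lambda t:np.var(q[:,2]-np.polyval(np.polyfit(t,q[:,2],2),t)))((q[:,0]-635)*-np.sin(np.radians(a))+(q[:,1]+149)*np.cos(np.radians(a))))
print(best,len(q))
E
```

```text
t: 4.6
position: [547.3, 261.4, 87.7]
tcp_rot: [179.9, -0.2, 26.8]
force: [0.8, 0.3, 1.2]
opening: 91.9
grasp_force: 0.0
86 7965
```

```bash
python3 -m handwheel '[[0,0,0,0],[0,0,0,0]]'; python3 -m handwheel '[[0,0,35,0],[0,0,32,0],[0,0,0,0]]'; python3 -m handwheel '[[0,0,0,0],[0,0,0,0],[0,0,0,0],[0,0,0,0]]' 55 25; python3 -m handwheel '[[0,0,0,0],[0,0,0,0],[0,0,0,0]]'
```

```text
t: 4.85
position: [546.8, 262.3, 87.3]
tcp_rot: [179.9, -0.2, 26.9]
force: [1.0, 0.4, -0.3]
opening: 91.8
grasp_force: 0.0
t: 5.22
position: [543.1, 261.6, 15.9]
tcp_rot: [-179.9, 0.3, 26.9]
force: [-0.1, -0.6, -0.3]
opening: 91.8
grasp_force: 0.0
t: 5.72
position: [545.5, 262.1, 18.3]
tcp_rot: [180.0, -0.1, 26.9]
force: [0.3, -0.5, 0.3]
opening: 55.7
grasp_force: 0.0
t: 6.1
position: [545.1, 262.0, 17.6]
tcp_rot: [-180.0, 0.0, 26.9]
force: [-0.6, 0.5, 0.8]
opening: 55.1
grasp_force: 0.0
```

The fingers closed to 55 mm with no grip force, so I'll look.

Run:
```python
from h import *
look('w4')
```

```text
6.15 [545.1 262.   17.7] [180.    0.   26.9] [608. 293. 217.]
```

View pics/w4.png

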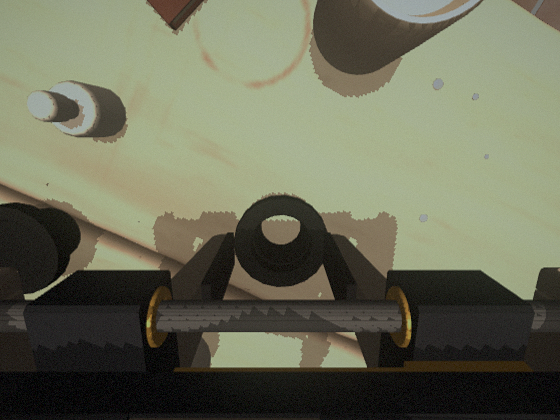

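The bung at (281,240) sits in front of the fingers (tips at about (225,240) and (335,240)). I'll check how far off the fingers are.

Run:
```python
from h import *
w=np.load('w4.npy'); sub=w[185:290,228:335].reshape(-1,3)
p=sub[(sub[:,2]>36)&(sub[:,2]<46)]; print(len(p),cv2.minEnclosingCircle(p[:,:2].astype(np.float32)),np.percentile(p[:,2],[5,50,95]))
print([w[v,u].round(1) for u,v in [(281,198),(240,240),(323,240),(281,207),(281,225),(281,262),(281,275)]])
print('fingers',[w[v,u].round(1) for u,v in [(222,250),(340,250),(228,240),(332,240),(222,270),(340,270)]])
s=snap('side'); ws=cloud(s); b=None
m=(np.hypot(ws[...,0]-546,ws[...,1]-261)<90)&(ws[...,2]>30)&(ws[...,2]<42); print('side',np.nanmean(ws[m],axis=0),m.sum())
```

```text
4007 ((546.0480346679688, 259.958984375), 30.855886459350586) [37.89215547 39.45613062 40.54783911]
[array([572.7, 273.5,  38.5]), array([536.3, 284.6,  39.1]), array([560.4, 237.1,  39.4]), array([567.7, 271. ,  38.8]), array([5.462e+02, 2.597e+02, 5.000e-01]), array([529.5, 251.5,  27. ]), array([526.8, 250.2,  40.5])]
fingers [array([541.3, 292.3,  74.4]), array([569.3, 238. ,  75.6]), array([542.3, 291.7,  61.7]), array([568.8, 239.7,  62.1]), array([537.3, 288.1,  86.3]), array([566.7, 241.4,  96.7])]
side [538.16467523 257.10080944  36.42831684] 67
```

The bung is between the fingers, centred to 2 mm. Closing further.

```bash
python3 -m handwheel '[[0,0,0,0],[0,0,0,0],[0,0,0,0],[0,0,0,0]]' 45 25;python3 -m handwheel '[[0,0,0,0],[0,0,0,0],[0,0,0,0]]'
python3 - <<'E'
from h import *
s,w=look('w5');  sub=w[185:290,200:355].reshape(-1,3)
p=sub[(sub[:,2]>36)&(sub[:,2]<43)]; print(len(p),cv2.minEnclosingCircle(p[:,:2].astype(np.float32)))
E
```

```text
t: 6.7
position: [545.1, 261.9, 17.7]
tcp_rot: [180.0, 0.0, 26.9]
force: [-0.5, 0.4, -0.3]
opening: 45.4
grasp_force: 0.0
t: 7.08
position: [545.1, 262.0, 17.7]
tcp_rot: [-180.0, -0.0, 26.9]
force: [0.1, -0.4, 0.2]
opening: 45.0
grasp_force: 0.0
7.125 [545.1 262.   17.7] [-180.    -0.    26.9] [608. 293. 217.]
3504 ((545.9327392578125, 260.0228271484375), 30.7996883392334)
```

View pics/w5.png

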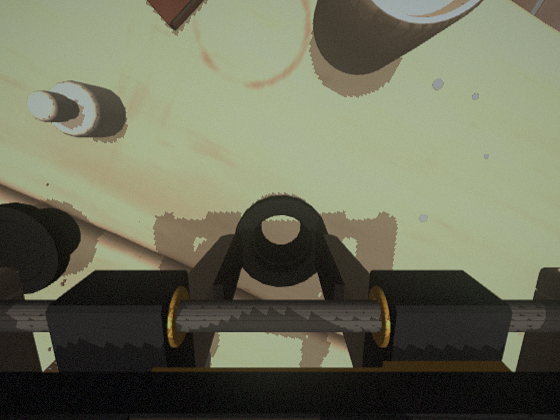

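The fingers seem to be above the bung. From the image size of the tips, I suspect they sit about 30 mm above the reported TCP. I'll check this on the depth maps.

Run:
```python
from h import *
for n,z in (('w3',384.9),('w5',17.7)):
    w=np.load(n+'.npy'); 
    for u in (185,195,200,203,215,225,232,236,240) :
        col=w[225:300,u,2]; print(n,u,[round(float(v-z)) for v in col[::6]])
```

```text
w3 185 [-385, -385, 36, 48, 56, 65, 67, 67, 68, 68, 70, 69, 71]
w3 195 [-386, -384, 39, 48, 48, 48, 50, 51, 51, 52, -1122, -1121, -1119]
w3 200 [-383, -384, 37, 38, 39, 40, 40, 40, -205, -1120, -1125, -1123, -1118]
w3 203 [-386, -386, 31, 30, 33, 34, 35, -323, -205, -1122, -1127, -1125, -1118]
w3 215 [-381, -379, -379, -379, -379, -379, -355, -334, -282, -205, -1127, -1120, -1119]
w3 225 [-380, -378, -381, -357, -359, -357, -375, -352, -329, -1113, -203, -1115, -1118]
w3 232 [-363, -354, -365, -356, -365, -356, -379, -365, -339, -323, -224, -1123, -1122]
w3 236 [-367, -356, -379, -357, -357, -356, -357, -371, -347, -324, -294, -203, -1128]
w3 240 [-379, -357, -358, -357, -355, -361, -355, -379, -354, -331, -1128, -205, -1124]
w5 185 [-17, -18, -18, -17, -19, -18, -19, -30, 124, 124, 125, 127, 128]Traceback (most recent call last):
  File "<stdin>", line 5, in <module>
ValueError: cannot convert float NaN to integer
```

Confirmed. The real fingertips are about 28 mm higher than the reported TCP (tip z ≈ reported + 28). I'll open, go down by that offset and grip again.

```bash
python3 -m handwheel '[[0,0,0,0],[0,0,0,0],[0,0,0,0],[0,0,0,0],[0,0,0,0]]' 91; python3 -m handwheel '[[0,0,14,0],[0,0,0,0],[0,0,13,0],[0,0,0,0],[0,0,0,0]]'; python3 -m handwheel '[[0,0,0,0],[0,0,0,0],[0,0,0,0],[0,0,0,0],[0,0,0,0]]' 50 25; python3 -m handwheel '[[0,0,0,0],[0,0,0,0]]'
```

```text
t: 7.75
position: [545.1, 262.0, 17.7]
tcp_rot: [-180.0, -0.0, 26.9]
force: [0.3, 0.6, -0.5]
opening: 90.3
grasp_force: 0.0
t: 8.38
position: [545.1, 262.0, -9.4]
tcp_rot: [-180.0, 0.0, 26.9]
force: [0.3, 0.2, -0.7]
opening: 90.9
grasp_force: 0.0
t: 9.0
position: [545.3, 261.9, -9.1]
tcp_rot: [180.0, -0.0, 26.9]
force: [-0.0, -0.4, 1.1]
opening: 59.8
grasp_force: 24.8
t: 9.25
position: [545.3, 262.0, -9.1]
tcp_rot: [180.0, -0.0, 26.9]
force: [0.3, -0.2, 1.6]
opening: 60.1
grasp_force: 24.8
```

Gripped. Lifting, turning and carrying it to the bunghole.

```bash
python3 -m handwheel '[[0,0,-30,0],[0,0,-55,-10.6],[0,0,-55,-10.6],[0,0,-55,-10.6],[0,0,-55,-10.6]]'; python3 -m handwheel '[[0,0,0,-10.6],[-48.7,20,0,0],[-48.7,20,0,0],[-48.7,20,0,0],[-48.7,20,0,0]]';python3 -m handwheel '[[-48.7,20,0,0],[-48.7,20,0,0],[-40,15,0,0],[0,0,0,0],[0,0,0,0]]'
python3 - <<'E'
from h import *
s,w=look('w6')
p=w.reshape(-1,3); b=blob(w,(635,-149),45,181,188); print('ring',b)
p=w[150:300,180:380].reshape(-1,3); z=r.state()['position'][2]; q=p[(p[:,2]>z+36)&(p[:,2]<z+56)]; print(len(q), cv2.minEnclosingCircle(q[:,:2].astype(np.float32)) if len(q) else 0, np.median(q[:,2]) if len(q) else 0)
E
```

```text
t: 9.88
position: [544.6, 262.0, 242.0]
tcp_rot: [-180.0, 0.0, 69.6]
force: [1.3, -0.0, -0.3]
opening: 59.7
grasp_force: 24.8
t: 10.5
position: [589.4, 54.7, 240.2]
tcp_rot: [-180.0, -0.0, 79.9]
force: [-0.6, 0.5, -1.2]
opening: 59.7
grasp_force: 24.8
t: 11.12
position: [619.2, -88.1, 240.2]
tcp_rot: [-179.9, -0.0, 79.9]
force: [-0.5, 0.5, -0.3]
opening: 59.6
grasp_force: 24.8
11.175 [619.3 -87.6 240.4] [-180.    -0.    79.9] [632. -20. 440.]
ring {'n': 156, 'circ': (635.8, -148.1, 29.1), 'mean': array([ 632.3, -137.9,  183.2]), 'top': array([181.9, 184.4])}
6699 ((621.7198486328125, -78.91390228271484), 43.894287109375) 288.5313512377354
```

View pics/w6.png

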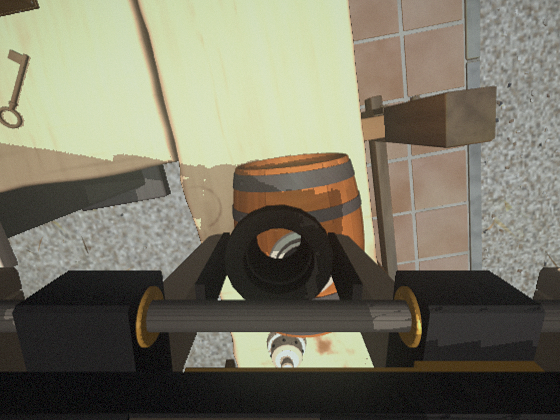

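The carried bung at (280,250) is level (its top is at 288.5, as expected), and the ring is confirmed at (635.5,-148.8).

```bash
python3 -m handwheel '[[-29,13,0,0],[-28.7,13,0,0],[0,0,25,0],[0,0,25,0],[0,0,0,0]]';  python3 -m handwheel '[[0,0,0,0]]'
python3 - <<'E'
from h import *
s,w=look('w7'); g=s['frame'].max(2)
p=w[180:300,200:360].reshape(-1,3); z=r.state()['position'][2]+48
q=p[(abs(p[:,2]-z)<4)]; q=q[np.abs((q[:,:2]-r.state()['position'][:2])@[-.175*0+.985,-.175])<30]
v=(q[:,:2]-r.state()['position'][:2])@[.175,.985]; print(len(q),np.percentile(v,[1,99]), np.median(q[:,2]))
E
```

```text
t: 11.8
position: [633.5, -148.1, 188.2]
tcp_rot: [-179.7, -0.1, 80.0]
force: [-0.3, 0.4, -0.6]
opening: 59.5
grasp_force: 24.8
t: 11.92
position: [635.6, -149.4, 192.0]
tcp_rot: [179.9, 0.0, 79.9]
force: [-0.3, 0.5, 0.0]
opening: 59.7
grasp_force: 24.8
11.975 [ 635.8 -149.8  192.5] [179.9   0.   79.9] [648. -81. 392.]
5133 [-23.58802489  29.58087003] 240.46445275326195
```

```bash
python3 -m handwheel '[[0,0,15,0],[0,0,15,0],[0,0,7,0],[0,0,0,0],[0,0,0,0]]'; python3 -m handwheel '[[0,0,3,0],[0,0,2,0],[0,0,0,0],[0,0,0,0]]'
```

```text
t: 12.6
position: [635.2, -150.3, 154.1]
tcp_rot: [180.0, 0.0, 79.9]
force: [-0.0, 0.2, -1.0]
opening: 59.7
grasp_force: 24.8
t: 13.1
position: [635.0, -150.1, 148.5]
tcp_rot: [-180.0, -0.0, 79.9]
force: [-0.3, 0.2, -1.3]
opening: 59.8
grasp_force: 24.8
```

```bash
python3 -m handwheel '[[1.3,0,1,0],[0,0,0,0],[0,0,1,0],[0,0,0,0]]'; python3 -m handwheel '[[0,0,1,0],[0,0,0,0]]'
```

```text
t: 13.6
position: [635.2, -148.8, 147.0]
tcp_rot: [180.0, -0.0, 79.9]
force: [-0.7, 1.5, 1.2]
opening: 59.7
grasp_force: 24.8
t: 13.85
position: [635.3, -148.9, 146.9]
tcp_rot: [180.0, 0.0, 79.9]
force: [-4.4, 1.0, 6.0]
opening: 59.7
grasp_force: 24.8
```

The bung is seated with 6 N of contact. Releasing, rising, and checking how much room there is round the lock.

```bash
python3 -m handwheel '[[0,0,0,0],[0,0,0,0],[0,0,0,0]]' 85; python3 -m handwheel '[[0,0,-50,0],[0,0,-50,0],[0,0,0,0],[0,0,0,0]]' 85
python3 - <<'E'
from h import *
s,w=look('w8'); print('bung',blob(w,(635,-149),45,186,205))
ws=np.load('side.npy'); w3=np.load('w3.npy')
print('heights: rows x 300..520 step 20, cols y 180..420 step 20')
P=np.vstack([w3[:265].reshape(-1,3),ws[95:,60:].reshape(-1,3)]); P=P[P[:,2]<270]
for x in range(300,520,20):
    print(x,[ (lambda q:int(np.percentile(q,98)) if len(q)>2 else -9)(P[(abs(P[:,0]-x)<10)&(abs(P[:,1]-y)<10)&(P[:,2]>-5)][:,2]) for y in range(180,421,20)])
E
```

```text
t: 14.22
position: [635.2, -148.9, 145.4]
tcp_rot: [-180.0, -0.0, 79.9]
force: [-0.5, -0.1, 0.3]
opening: 84.6
grasp_force: 0.0
t: 14.72
position: [635.0, -148.8, 244.9]
tcp_rot: [-180.0, -0.0, 79.9]
force: [0.6, 0.2, -0.8]
opening: 85.3
grasp_force: 0.0
14.775 [ 634.5 -148.6  243.9] [-179.8   -0.    79.9] [648. -81. 445.]
bung {'n': 2416, 'circ': (635.8, -149.6, 30.9), 'mean': array([ 636.1, -148.5,  194.9]), 'top': array([190.6, 196.5])}
heights: rows x 300..520 step 20, cols y 180..420 step 20
300 [58, 61, 30, 29, 31, 30, 30, 31, 31, 8, 62, 1, 1]
320 [62, 62, 30, 29, 30, 30, 30, 30, 30, 7, 62, 1, 1]
340 [52, 63, 62, 63, 63, 63, 63, 62, 62, 63, 63, 2, 1]
360 [2, 60, 60, 60, 60, 62, 61, 61, 60, 60, 58, 1, 1]
380 [1, 2, 2, 1, 1, 2, 1, 1, 1, 2, 2, 1, 3]
400 [1, 2, 1, 1, 65, 66, 66, 1, 2, 2, 1, 1, 2]
420 [1, 1, 1, 1, 66, 62, 66, 66, 1, 1, 1, 2, 10]
440 [2, 2, 2, 2, 66, 66, 66, 66, 1, 1, 40, 41, 41]
460 [1, 1, 1, 1, 2, 65, 66, 1, 1, 1, 41, 40, 40]
480 [3, 1, 0, 1, 1, 1, 1, 1, 1, 1, 40, 41, 41]
500 [1, 1, 1, 1, 2, 1, 2, 2, 1, 2, 1, 38, 40]
```

View pics/w8.png

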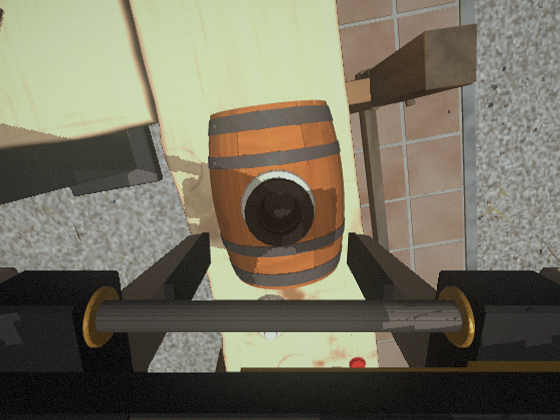

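The bung is seated, with its top at 196 and centred at (635.5,-149.5). A 62 mm high box lies at x<370 along y, so I'll take the lock with the fingers along y.

```bash
python3 -m handwheel '[[49.4,-35.2,0,0],[49.4,-35.2,0,0],[49.4,-35.2,0,0],[49.4,-35.2,0,0],[49.4,-35.2,0,0]]' 91 >/dev/null; python3 -m handwheel '[[49.4,-35.2,0,0],[49.4,-35.2,0,0],[49.4,-35.2,0,10],[0,0,0,10],[0,0,0,10]]' >/dev/null; python3 -m handwheel '[[0,0,0,10],[0,0,0,10],[0,0,0,10],[0,0,0,10],[0,0,0,10]]' >/dev/null; python3 -m handwheel '[[0,0,30,0],[0,0,0,0]]'
python3 - <<'E'
from h import *
s,w=look('w9'); print(blob(w,(427.4,288.8),40,58,72)); print(r.state()['joints'].round())
E
```

```text
t: 16.9
position: [426.9, 285.1, 211.7]
tcp_rot: [179.8, 0.4, 0.5]
force: [-0.7, 0.3, 0.2]
opening: 90.8
grasp_force: 0.0
16.95 [428.  285.5 213.6] [179.9   0.3   0.5] [499. 286. 411.]
{'n': 559, 'circ': (427.3, 288.6, 26.9), 'mean': array([427.1, 288.6,  64.2]), 'top': array([58.7, 66.7])}
[ 20.  -1.  99.  -0.  82. 110.]
```

```bash
python3 -m handwheel '[[0,-3.2,0,0],[0,0,60,0],[0,0,60,0],[0,0,50,0],[0,0,0,0]]'>/dev/null; python3 -m handwheel '[[0,0,0,0],[0,0,0,0]]';python3 -m handwheel '[[0,0,25,0],[0,0,15,0],[0,0,0,0],[0,0,0,0],[0,0,0,0]]'
```

```text
t: 17.82
position: [432.1, 290.3, 48.9]
tcp_rot: [-179.9, -0.3, 0.5]
force: [1.2, 0.4, 0.7]
opening: 91.0
grasp_force: 0.0
t: 18.45
position: [430.3, 289.6, 6.6]
tcp_rot: [-180.0, -0.1, 0.5]
force: [-0.1, -0.2, -0.4]
opening: 91.0
grasp_force: 0.0
```

```bash
python3 -m handwheel '[[-2.5,0,4,0],[0,0,0,0],[0,0,0,0]]';python3 -m handwheel '[[0,0,0,0],[0,0,0,0],[0,0,0,0],[0,0,0,0],[0,0,0,0]]' 45 20; python3 -m handwheel '[[0,0,0,0],[0,0,0,0]]'
```

```text
t: 18.82
position: [426.9, 289.2, 1.7]
tcp_rot: [180.0, 0.0, 0.5]
force: [0.0, -0.5, 0.4]
opening: 91.2
grasp_force: 0.0
t: 19.45
position: [427.0, 289.2, 1.7]
tcp_rot: [180.0, -0.0, 0.5]
force: [0.4, -0.6, -0.2]
opening: 55.1
grasp_force: 20.0
t: 19.7
position: [427.0, 289.2, 1.7]
tcp_rot: [180.0, -0.0, 0.5]
force: [-0.6, -0.3, -0.5]
opening: 55.0
grasp_force: 20.0
```

```bash
python3 -m handwheel '[[0,0,-25,0],[0,0,-50,0],[0,0,-60,0],[0,0,-60,0],[0,0,-55,0]]'>/dev/null; python3 -m handwheel '[[26,55,0,0],[26,55,0,0],[26,55,0,0],[26,55,0,0],[26,55,0,0]]'>/dev/null; python3 -m handwheel '[[26,55,0,0],[26,55,0,0],[22,50,0,0],[0,0,0,0],[0,0,0,0]]'>/dev/null;  python3 -m handwheel '[[0,0,0,0],[0,0,0,0]]'
python3 - <<'E'
from h import *
s,w=look('w10'); z=r.state()['position'][2]
b=blob(w,(635.5,-149.3),60,189,199);print('bung',b)
x,y=r.state()['position'][:2]
print('lock rim',blob(w,(x,y),28,z+55,z+72), z+64.3)
E
```

```text
t: 21.82
position: [635.0, -142.6, 252.1]
tcp_rot: [180.0, -0.0, 0.6]
force: [-0.4, 0.7, -1.2]
opening: 54.9
grasp_force: 20.0
21.875 [ 635.  -142.8  252.1] [180.   -0.    0.6] [ 705. -142.  452.]
bung {'n': 1298, 'circ': (636.6, -150.2, 30.8), 'mean': array([ 650.5, -152.1,  195.3]), 'top': array([193.7, 196.6])}
lock rim {'n': 2976, 'circ': (635.0, -142.8, 28.0), 'mean': array([ 642.3, -142.5,  313.8]), 'top': array([308. , 317.2])} 316.40830318528026
```

View pics/w10.png

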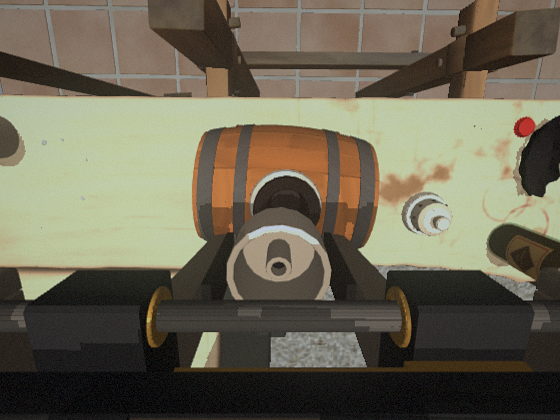

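The lock is held level at (280,262), with the bung below it at (286,195). Moving 7 mm over and lowering.

```bash
python3 -m handwheel '[[0.7,6.9,0,0],[0,0,25,0],[0,0,20,0],[0,0,0,0],[0,0,0,0]]'>/dev/null; python3 -m handwheel '[[0,0,0,0],[0,0,0,0]]'; python3 -m handwheel '[[0,0,12,0],[0,0,12,0],[0,0,4,0],[0,0,0,0],[0,0,0,0]]'
```

```text
t: 22.75
position: [636.3, -150.9, 207.6]
tcp_rot: [180.0, -0.1, 0.5]
force: [-0.0, -0.2, -1.1]
opening: 55.2
grasp_force: 20.0
t: 23.38
position: [636.1, -150.8, 179.1]
tcp_rot: [180.0, -0.0, 0.5]
force: [-0.4, -0.6, -1.4]
opening: 55.1
grasp_force: 20.0
```

```bash
python3 -m handwheel '[[-0.4,-1.2,2,0],[0,0,1,0],[0,0,1,0],[0,0,0,0]]';  python3 -m handwheel '[[0,0,1,0],[0,0,0,0],[0,0,0,0]]'; python3 -m handwheel '[[0,0,0.6,0],[0,0,0,0]]'
```

```text
t: 23.88
position: [635.4, -149.5, 174.6]
tcp_rot: [-180.0, 0.0, 0.5]
force: [-0.7, 0.2, -1.5]
opening: 55.2
grasp_force: 20.0
t: 24.25
position: [635.5, -149.6, 173.8]
tcp_rot: [180.0, -0.0, 0.5]
force: [-0.2, 0.1, -1.1]
opening: 54.8
grasp_force: 20.0
t: 24.5
position: [635.6, -149.6, 173.7]
tcp_rot: [180.0, -0.0, 0.5]
force: [-1.6, 0.1, 2.5]
opening: 55.1
grasp_force: 20.0
```

The lock is in contact at 2.5 N. Releasing and heading to the bell.

```bash
python3 -m handwheel '[[0,0,0,0],[0,0,0,0],[0,0,0,0]]' 75; python3 -m handwheel '[[0,0,-30,0],[0,0,-55,0],[0,0,0,0],[0,0,0,0]]' >/dev/null
python3 - <<'E'
from h import *
s,w=look('w11'); print('lock rim',blob(w,(635.5,-149.5),40,232,246)); print('bung',blob(w,(635.5,-149.5),40,190,199))
E
python3 -m handwheel '[[-6.7,-56,0,0],[-6.7,-56,0,0],[-6.7,-56,0,0],[-6.7,-56,0,0],[-6.7,-56,0,0]]'>/dev/null; python3 -m handwheel '[[-6.7,-56,0,0],[-6.7,-56,0,0],[-6.7,-56,0,0],[-6.7,-56,0,0],[-6.7,-56,0,0]]'>/dev/null;  python3 -m handwheel '[[0,0,40,0],[0,0,20,0],[0,0,0,0],[0,0,0,0]]'
python3 - <<'E'
from h import *
s,w=look('w12'); print('bell knob',blob(w,(563.7,409.6),30,45,62)); print('bell',blob(w,(563.7,409.6),35,8,62)); print(r.state()['joints'].round())
E
```

```text
t: 24.88
position: [635.4, -149.5, 172.9]
tcp_rot: [-180.0, 0.0, 0.5]
force: [-0.6, 0.1, 0.6]
opening: 74.7
grasp_force: 0.0
25.425 [ 634.8 -149.2  256.4] [-1.799e+02  1.000e-01  5.000e-01] [ 706. -149.  457.]
lock rim {'n': 1155, 'circ': (635.8, -150.1, 27.0), 'mean': array([ 635.7, -149.9,  236.8]), 'top': array([233.4, 238.4])}
bung {'n': 562, 'circ': (636.4, -150.0, 30.7), 'mean': array([ 656.1, -150.1,  195.2]), 'top': array([193.3, 196.5])}
t: 27.18
position: [564.0, 409.3, 199.3]
tcp_rot: [-180.0, -0.1, 0.5]
force: [-0.2, -0.7, 0.2]
opening: 75.2
grasp_force: 0.0
27.225 [564.3 409.6 199.9] [-1.799e+02 -1.000e-01  5.000e-01] [634. 409. 399.]
bell knob {'n': 148, 'circ': (564.1, 409.7, 7.8), 'mean': array([564.9, 409.7,  55.4]), 'top': array([48.5, 57.7])}
bell {'n': 557, 'circ': (564.2, 409.7, 16.5), 'mean': array([567.1, 409.7,  37.6]), 'top': array([18.3, 57.1])}
[ 26.  27.  68.   0.  85. 116.]
```

View pics/w11.png

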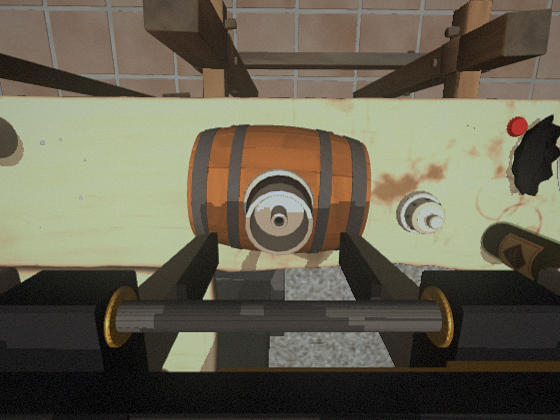

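The lock is seated upright with its rim at 238, centred at (636,-150), and shows at (279,220) in the image. Now the bell knob.

```bash
python3 -m handwheel '[[0,0,60,0],[0,0,60,0],[0,0,35,0],[0,0,0,0],[0,0,0,0]]' 50 >/dev/null; python3 -m handwheel '[[0,0,0,0],[0,0,0,0]]'; python3 -m handwheel '[[0,0,20,0],[0,0,14,0],[0,0,0,0],[0,0,0,0],[0,0,0,0]]'
```

```text
t: 28.1
position: [564.4, 410.4, 45.2]
tcp_rot: [-179.9, -0.2, 0.5]
force: [-0.1, 0.2, 0.2]
opening: 50.0
grasp_force: 0.0
t: 28.72
position: [563.7, 410.1, 9.8]
tcp_rot: [-180.0, -0.1, 0.5]
force: [-0.5, 0.1, 0.2]
opening: 50.1
grasp_force: 0.0
```

```bash
python3 -m handwheel '[[0,0,0,0],[0,0,0,0],[0,0,0,0],[0,0,0,0],[0,0,0,0]]' 8 15; python3 -m handwheel '[[0,0,0,0],[0,0,-10,0],[0,0,-10,0],[0,0,0,0],[0,0,0,0]]'
```

```text
t: 29.35
position: [563.2, 409.9, 9.2]
tcp_rot: [-180.0, -0.0, 0.5]
force: [-0.1, 0.4, 0.0]
opening: 15.0
grasp_force: 15.0
t: 29.98
position: [563.2, 409.8, 29.2]
tcp_rot: [-180.0, -0.0, 0.5]
force: [-0.4, -0.6, -0.2]
opening: 14.7
grasp_force: 15.0
```

```bash
python3 -m handwheel '[[0,0,-40,0],[0,0,-55,0],[0,0,-55,0],[0,0,-55,0],[0,0,-45,0]]'>/dev/null; python3 -m handwheel '[[6.7,56,0,0],[6.7,56,0,0],[6.7,56,0,0],[6.7,56,0,0],[6.7,56,0,0]]'>/dev/null; python3 -m handwheel '[[6.7,56,0,0],[6.7,56,0,0],[6.7,56,0,0],[6.7,56,0,0],[6.7,52,0,0]]'>/dev/null;  python3 -m handwheel '[[0,0,0,0],[0,0,0,0],[0,0,0,0]]'
python3 - <<'E'
from h import *
s,w=look('w13'); z=r.state()['position'][2]; x,y=r.state()['position'][:2]
print('rim',blob(w,(635.8,-150),29,233,243))
o=z-9.2; m=w[(np.hypot(w[...,0]-x,w[...,1]-y)<22)&(w[...,2]>o+3)&(w[...,2]<o+36)]
print('bell',o,len(m),cv2.minEnclosingCircle(m[:,:2].astype(np.float32)),np.percentile(m[:,2],[2,98]),np.percentile(m[:,0],99.5)-17)
E
```

```text
t: 32.22
position: [635.4, -144.0, 279.2]
tcp_rot: [-180.0, 0.0, 0.6]
force: [0.4, 0.1, -0.6]
opening: 15.0
grasp_force: 15.0
32.275 [ 635.5 -144.   279.3] [-180.    -0.     0.6] [ 706. -144.  479.]
rim {'n': 599, 'circ': (635.8, -150.2, 27.1), 'mean': array([ 646.8, -152.8,  237.1]), 'top': array([234.5, 238.5])}
bell 270.05725220743386 1117 ((639.7639770507812, -144.3545684814453), 16.355016708374023) [274.15829608 304.78251037] 635.7486620309014
```

View pics/w13.png

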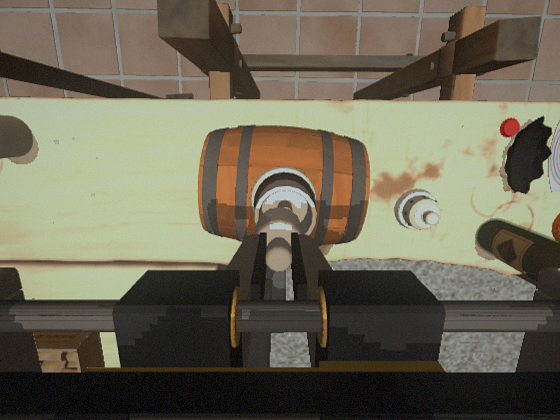

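The bell hangs upright at (280,250), 6 mm short in y. Aligning and lowering.

```bash
python3 -m handwheel '[[-0.3,6,0,0],[0,0,14,0],[0,0,14,0],[0,0,0,0],[0,0,0,0]]'>/dev/null; python3 -m handwheel '[[0,0,0,0],[0,0,0,0]]'; python3 -m handwheel '[[0,0,12,0],[0,0,12,0],[0,0,8,0],[0,0,0,0],[0,0,0,0]]'
```

```text
t: 33.15
position: [635.4, -151.6, 251.6]
tcp_rot: [180.0, -0.0, 0.5]
force: [-0.4, -0.9, -0.6]
opening: 15.0
grasp_force: 15.0
t: 33.78
position: [635.3, -151.6, 219.4]
tcp_rot: [180.0, -0.0, 0.5]
force: [0.5, -0.6, -0.4]
opening: 14.8
grasp_force: 15.0
```

```bash
python3 -m handwheel '[[0,-1.4,3,0],[0,0,2,0],[0,0,1,0],[0,0,0,0],[0,0,0,0]]'; python3 -m handwheel '[[0,0,0.8,0],[0,0,0,0],[0,0,0,0]]'; python3 -m handwheel '[[0,0,0.6,0],[0,0,0,0]]'
```

```text
t: 34.4
position: [635.2, -150.2, 213.2]
tcp_rot: [180.0, -0.0, 0.5]
force: [1.0, -0.1, -1.2]
opening: 14.8
grasp_force: 15.0
t: 34.78
position: [635.1, -150.1, 212.3]
tcp_rot: [-180.0, 0.0, 0.5]
force: [-0.1, 0.2, 0.1]
opening: 15.4
grasp_force: 15.0
t: 35.02
position: [635.3, -150.2, 212.0]
tcp_rot: [180.0, -0.0, 0.5]
force: [0.2, -0.1, 0.0]
opening: 14.9
grasp_force: 15.0
```

```bash
python3 -m handwheel '[[0,0,0.6,0],[0,0,0,0]]'; python3 -m handwheel '[[0,0,0.5,0],[0,0,0,0]]'
```

```text
t: 35.28
position: [635.5, -150.2, 212.0]
tcp_rot: [180.0, -0.1, 0.5]
force: [-0.3, 0.8, 4.8]
opening: 15.2
grasp_force: 15.0
t: 35.52
position: [635.6, -150.2, 211.9]
tcp_rot: [180.0, -0.1, 0.5]
force: [-0.4, 0.7, 6.2]
opening: 15.0
grasp_force: 15.0
```

```bash
python3 -m handwheel '[[0,0,0,0],[0,0,0,0],[0,0,0,0]]' 50; python3 -m handwheel '[[0,0,-30,0],[0,0,-50,0],[0,0,0,0],[0,0,0,0]]' >/dev/null
python3 - <<'E'
from h import *
s,w=look('w14'); print('rim',blob(w,(635.8,-150),30,233,243)); print('knob',blob(w,(635.8,-150),12,250,265));print('bell',blob(w,(635.8,-150),20,242.5,265))
E
python3 -m handwheel '[[-13.7,55.4,0,0],[-13.7,55.4,0,0],[-13.7,55.4,0,0],[-13.7,55.4,0,0],[0,0,40,0]]'>/dev/null;python3 -m handwheel '[[0,0,50,0],[0,0,0,0],[0,0,0,0],[0,0,0,0]]'
python3 - <<'E'
from h import *
s,w=look('w15'); print('knob',blob(w,(582.6,-372.5),30,48,64)); print('all',blob(w,(582.6,-372.5),50,5,64))
E
```

```text
t: 35.9
position: [634.9, -150.0, 209.9]
tcp_rot: [-180.0, 0.1, 0.5]
force: [-0.2, -0.3, 0.1]
opening: 43.4
grasp_force: 0.0
36.45 [ 634.5 -149.9  288.8] [-1.799e+02  1.000e-01  5.000e-01] [ 706. -150.  489.]
rim {'n': 1479, 'circ': (635.8, -150.2, 26.9), 'mean': array([ 637.6, -150.2,  236.7]), 'top': array([234.1, 238.3])}
knob {'n': 303, 'circ': (635.9, -150.2, 7.9), 'mean': array([ 637.1, -150.3,  258.5]), 'top': array([252.9, 260.3])}
bell {'n': 327, 'circ': (635.9, -150.2, 7.9), 'mean': array([ 637.5, -150.3,  257.7]), 'top': array([248.3, 260.3])}
t: 37.58
position: [583.7, -373.0, 203.8]
tcp_rot: [179.8, -0.2, 0.6]
force: [-0.1, 0.1, -0.7]
opening: 50.2
grasp_force: 0.0
37.625 [ 583.6 -373.   203.5] [179.8  -0.2   0.6] [ 653. -372.  404.]
knob {'n': 212, 'circ': (582.9, -373.5, 9.8), 'mean': array([ 583.7, -373.7,   59.2]), 'top': array([56., 61.])}
all {'n': 1887, 'circ': (583.2, -373.5, 33.7), 'mean': array([ 588.3, -373.4,   33.5]), 'top': array([10.7, 59.9])}
```

View pics/w14.png

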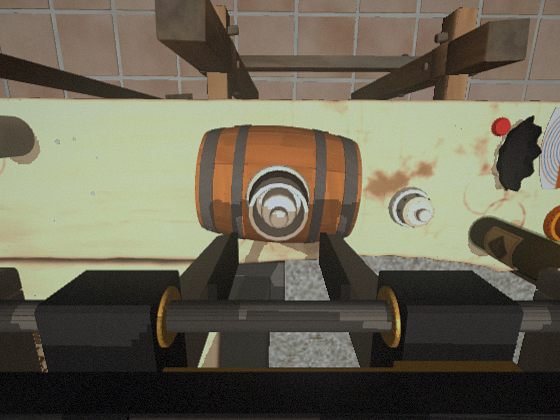

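The bell is seated: its knob top is at 260, concentric with the lock at (280,210). Picking up the cover.

```bash
python3 -m handwheel '[[-0.5,0.4,60,0],[0,0,60,0],[0,0,33,0],[0,0,0,0],[0,0,0,0]]' 50 >/dev/null; python3 -m handwheel '[[0,0,0,0],[0,0,0,0]]'; python3 -m handwheel '[[0,0,20,0],[0,0,15,0],[0,0,0,0],[0,0,0,0],[0,0,0,0]]'
```

```text
t: 38.5
position: [582.9, -373.5, 49.6]
tcp_rot: [179.9, -0.1, 0.5]
force: [-0.3, 1.3, -0.1]
opening: 50.4
grasp_force: 0.0
t: 39.12
position: [581.7, -372.3, 12.1]
tcp_rot: [-180.0, 0.0, 0.5]
force: [0.3, 1.2, 0.2]
opening: 50.4
grasp_force: 0.0
```

```bash
python3 -m handwheel '[[1.2,1,-1.5,0],[0,0,0,0],[0,0,0,0]]'; python3 -m handwheel '[[0,0,0,0],[0,0,0,0],[0,0,0,0],[0,0,0,0],[0,0,0,0]]' 10 18; python3 -m handwheel '[[0,0,0,0],[0,0,-10,0],[0,0,-10,0],[0,0,0,0],[0,0,0,0]]'
```

```text
t: 39.5
position: [583.2, -373.6, 14.2]
tcp_rot: [180.0, -0.0, 0.5]
force: [0.2, -0.6, -0.7]
opening: 49.7
grasp_force: 0.0
t: 40.12
position: [583.1, -373.5, 14.1]
tcp_rot: [-180.0, 0.0, 0.5]
force: [0.2, 0.8, 0.1]
opening: 18.6
grasp_force: 18.0
t: 40.75
position: [583.1, -373.6, 34.2]
tcp_rot: [180.0, -0.0, 0.5]
force: [0.4, 0.6, -0.6]
opening: 18.9
grasp_force: 18.0
```

```bash
python3 -m handwheel '[[0,0,-45,0],[0,0,-55,0],[0,0,-60,0],[0,0,-60,0],[0,0,-50,0]]'>/dev/null; python3 -m handwheel '[[13.6,-55.7,0,0],[13.6,-55.7,0,0],[13.6,-55.7,0,0],[13.6,-55.7,0,0],[0,0,0,0]]'>/dev/null; python3 -m handwheel '[[0,0,0,0],[0,0,0,0],[0,0,0,0]]'
python3 - <<'E'
from h import *
s,w=look('w16'); z=r.state()['position'][2]; x,y=r.state()['position'][:2]
o=z-14.1; m=w[(np.hypot(w[...,0]-x,w[...,1]-y)<40)&(w[...,2]>o+2)&(w[...,2]<o+14)]
print('skirt',o,len(m),np.percentile(m[:,0],99.5)-35,np.percentile(m[:,1],[.5,99.5]),x,y); print('lock/bung',blob(w,(635.8,-150.2),45,190,199))
E
```

```text
t: 42.38
position: [635.2, -151.7, 303.9]
tcp_rot: [-180.0, 0.0, 0.4]
force: [0.5, -0.8, -0.6]
opening: 18.8
grasp_force: 18.0
42.425 [ 635.2 -151.5  304. ] [180.    0.    0.4] [ 706. -152.  503.]
skirt 289.8720196208139 1569 633.5095356545237 [-184.2941766  -119.20070975] 635.2120780368025 -151.47246232534326
lock/bung {'n': 352, 'circ': (644.4, -149.7, 29.5), 'mean': array([ 658.3, -149.3,  195.2]), 'top': array([193.1, 196.7])}
```

View pics/w16.png

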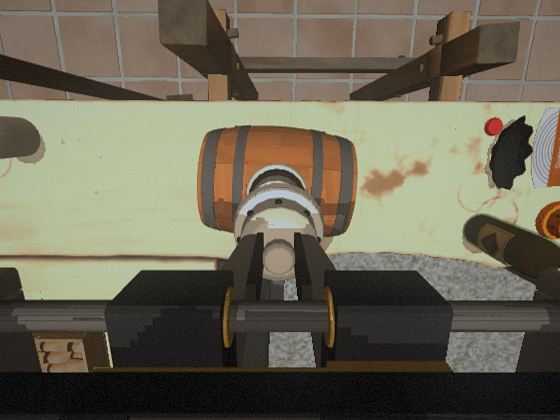

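The cover is held level at (279,220), about 1 mm off. Aligning and lowering.

```bash
python3 -m handwheel '[[0.7,-1.4,0,0],[0,0,15,0],[0,0,15,0],[0,0,0,0],[0,0,0,0]]'>/dev/null; python3 -m handwheel '[[0,0,0,0],[0,0,0,0]]'; python3 -m handwheel '[[0,0,8,0],[0,0,8,0],[0,0,6,0],[0,0,0,0],[0,0,0,0]]'; python3 -m handwheel '[[0,0,0,0]]'
```

```text
t: 43.3
position: [636.4, -149.0, 274.7]
tcp_rot: [180.0, -0.1, 0.5]
force: [0.6, 0.5, -1.6]
opening: 18.6
grasp_force: 18.0
t: 43.92
position: [636.2, -148.9, 252.3]
tcp_rot: [180.0, -0.0, 0.5]
force: [-0.6, -0.1, -0.9]
opening: 18.7
grasp_force: 18.0
t: 44.05
position: [636.3, -149.0, 252.5]
tcp_rot: [180.0, -0.0, 0.5]
force: [-0.6, 0.6, -1.4]
opening: 18.5
grasp_force: 18.0
```

```bash
python3 -m handwheel '[[-0.3,1.2,0,0],[0,0,4,0],[0,0,3,0],[0,0,1,0],[0,0,0,0]]'; python3 -m handwheel '[[0,0,0.7,0],[0,0,0,0],[0,0,0,0]]'; python3 -m handwheel '[[0,0,0.6,0],[0,0,0,0]]'
```

```text
t: 44.68
position: [635.8, -150.1, 243.9]
tcp_rot: [-180.0, 0.0, 0.5]
force: [-0.3, 0.6, -1.3]
opening: 18.8
grasp_force: 18.0
t: 45.05
position: [635.9, -150.1, 243.5]
tcp_rot: [180.0, -0.0, 0.5]
force: [0.2, -0.3, -2.0]
opening: 18.6
grasp_force: 18.0
t: 45.3
position: [635.8, -150.1, 242.7]
tcp_rot: [-180.0, 0.0, 0.5]
force: [-0.6, 0.5, -1.7]
opening: 18.5
grasp_force: 18.0
```

```bash
python3 -m handwheel '[[0,0,0.6,0],[0,0,0,0],[0,0,0,0]]'; python3 -m handwheel '[[0,0,0.5,0],[0,0,0,0],[0,0,0,0]]'
```

```text
t: 45.68
position: [635.9, -150.1, 242.4]
tcp_rot: [180.0, -0.0, 0.5]
force: [-0.4, -0.0, 1.5]
opening: 18.6
grasp_force: 18.0
t: 46.05
position: [636.1, -150.2, 242.4]
tcp_rot: [180.0, -0.1, 0.5]
force: [-1.4, 0.8, 3.9]
opening: 18.6
grasp_force: 18.0
```

Seated with contact. Releasing, rising and checking.

```bash
python3 -m handwheel '[[0,0,0,0],[0,0,0,0],[0,0,0,0],[0,0,0,0]]' 50; python3 -m handwheel '[[0,0,-30,0],[0,0,-50,0],[0,0,-40,0],[0,0,0,0],[0,0,0,0]]'
python3 - <<'E'
from h import *
s,w=look('w17')
print('knob',blob(w,(635.8,-150),14,278,300)); print('skirt',blob(w,(635.8,-150),42,226,262)); print('bung',blob(w,(635.8,-150),42,190,199))
t=snap('side'); ws=cloud(t); cv2.imwrite('pics/fin.png',cv2.resize(t['frame'][85:335,150:425],None,fx=2.3,fy=2.3,interpolation=cv2.INTER_CUBIC))
E
```

```text
t: 46.55
position: [635.6, -150.0, 241.2]
tcp_rot: [-180.0, 0.0, 0.5]
force: [-0.1, 0.2, -0.2]
opening: 49.9
grasp_force: 0.0
t: 47.18
position: [635.6, -150.0, 360.4]
tcp_rot: [-180.0, 0.1, 0.5]
force: [0.6, 0.3, -0.9]
opening: 49.9
grasp_force: 0.0
47.225 [ 635.3 -149.9  359.5] [-179.9    0.2    0.5] [ 706. -150.  560.]
knob {'n': 340, 'circ': (635.8, -150.3, 9.8), 'mean': array([ 636.7, -150.4,  287.5]), 'top': array([283. , 289.4])}
skirt {'n': 999, 'circ': (636.5, -150.3, 34.3), 'mean': array([ 651.8, -150.3,  242.3]), 'top': array([231.7, 257. ])}
bung {'n': 18, 'circ': (664.8, -149.3, 11.2), 'mean': array([ 665.9, -149.1,  193.6]), 'top': array([190.5, 195.1])}
```

View pics/fin.png

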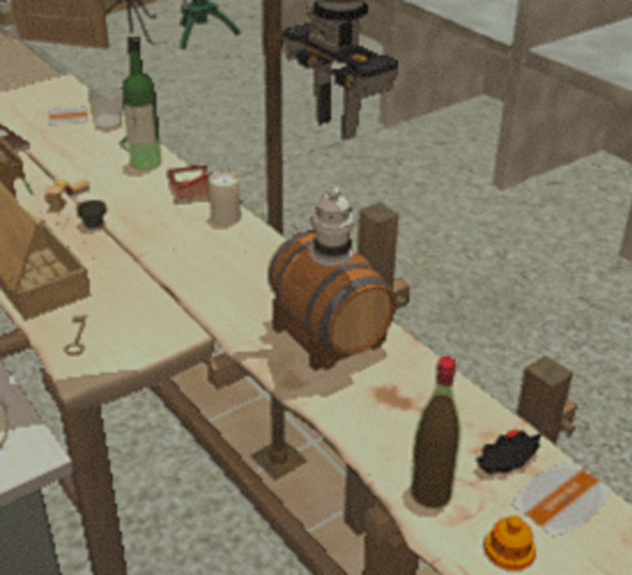

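The lock stands complete and upright on the cask at (333,220). The cover's top is at 289, as it should be, and the solid bung, candle and bottle are untouched. Handing in.

```bash
python3 -c "
from workcell import r
print(r.finish_job())"
```

```text
the job is handed in; nothing more can be done
None
```

The fermentation lock is built up on the cask in the order asked (bored bung, lock, bell, vented cover), all seated, upright and centred to about 1 mm in the last camera readings; the solid bung, candle and small bottle were not touched, and I handed it in at about 47 s.

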